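# Put four tools back in their foam drawer inserts

### The job

The foam inserts of the tool drawer are out on the bench. Put the two screwdrivers, the tape measure and the red-lidded drill case that lie among them back, each into the insert whose cut-out matches its shape and length (the short screwdriver in the short outline, the long one in the long outline), fully down on the cut-out's floor: the screwdrivers lying, the drill case flat with its red lid up, the tape measure standing upright. Leave them at rest.

Things in the scene. Friction and masses are not known exactly. Their poses are not given: they have to be found in the camera images.
- short_driver_mid (a point): Shorter screwdriver, red handle, lying on the bench, 187 mm long. This point: on its axis, half way along its length, 13 mm above its underside; y along the tool to the handle end. Handle y = -10 to +94 mm, 26 mm thick, middle y = +42 mm (grip there, across it); shaft 6.5 mm thick, from y = -94 mm to the handle. It may lie rolled about y. About 90 g.
- long_driver_mid (a point): Longer screwdriver, black handle, lying on the bench, 232 mm long. This point: on its axis, half way along its length, 16 mm above its underside; y along the tool to the handle end. Handle y = +12 to +116 mm, 32 mm thick, middle y = +64 mm (grip there, across it); shaft 6.5 mm thick, from y = -116 mm to the handle. It may lie rolled about y. About 90 g.
- tape_measure: Yellow tape measure standing on its base on the bench, 62 mm tall, 79 mm long (y), 34 mm thick (x). Origin: middle of its underside; z up. The case reaches from y = -27 to +40 mm and x = -16 to +18 mm; a thin hook lies on the bench from y = -27 to -40 mm. Grip the case across x, its middle is at y = +7 mm. About 0.24 kg.
- drill_case: Shut drill-bit case, red lid on black bottom, a flat block lying near the inserts (not the other one, far right beyond the drilling jig): 64 mm wide (x = -31 to +33 mm), 100 mm long (y), 36 mm high. Origin: middle of its underside; z up. Grip across x. About 0.28 kg.
- tool_box: Red steel tool box standing at the back of the bench, shut, fixed: 218 mm deep (x), 420 mm wide (y), 214 mm high; its front is about 0.67 m ahead of the robot. Origin: middle of its underside. Carry tools over it at a safe height or in front of it.
- short_driver_insert: Short screwdriver cut-out. Fixed foam block: 18 mm black layer on a 10 mm blue one, 28 mm high; cut-out floor (blue) 10 mm above the bench. Origin: block's underside, below the cut-out's middle; z up, y along. Block 68 x 222 mm. Handle part 41 mm wide, y = -17 to +101 mm; shaft slot 22 mm wide, y = -101 to -17 mm. Finger channel down to the blue, right across: y = +20 to +62 mm.
- long_driver_insert: Long screwdriver cut-out. Fixed foam block: 18 mm black layer on a 10 mm blue one, 28 mm high; cut-out floor (blue) 10 mm above the bench. Origin: block's underside, below the cut-out's middle; z up, y along. Block 74 x 266 mm. Handle part 47 mm wide, y = +5 to +123 mm; shaft slot 22 mm wide, y = -123 to +5 mm. Finger channel down to the blue, right across: y = +43 to +85 mm.
- tape_insert: Small rectangular cut-out. Fixed foam block: 18 mm black layer on a 10 mm blue one, 28 mm high; cut-out floor (blue) 10 mm above the bench. Origin: block's underside, below the cut-out's middle; z up, y along. Block 76 x 116 mm, cut-out 52 (x) by 94 mm (y). Finger channel down to the blue, right across: y = -14 to +28 mm. The tape measure stands upright in it, either way round.
- drill_case_insert: Big rectangular cut-out. Fixed foam block: 18 mm black layer on a 10 mm blue one, 28 mm high; cut-out floor (blue) 10 mm above the bench. Origin: block's underside, below the cut-out's middle; z up, y along. Block 104 x 136 mm, cut-out 82 (x) by 116 mm (y). Finger channel down to the blue, right across: y = -22 to +22 mm. The case lies flat in it, either way round.

How it is judged:
By the outcome, as a careful person would: the job done as asked, in the order asked, and still so for the second after the job is handed in, with the robot touching nothing.
It also fails if it takes over 109 s, if anything falls off the work surface, if the arm or the gripper's body presses on something with over 40 N, if the wrist force passes 120 N, or if a joint passes its speed limit or range.

### The arm

A 6-joint arm with a two-finger parallel gripper is mounted at the origin on a cart in front of the work surface, level with it; the furniture and walls round the work are solid. World frame = base frame: x ahead of the robot, y to its left, z up, the work surface at z = 0. Lengths are in m, angles in degrees, forces in N, time in s.
With the tool pointing down it reaches from about 0.25 to 0.85 m from the base axis. Payload 12.5 kg.
Tool frame: the origin (TCP) lies midway between the tips of the shut fingers; the grasp point (between the pads) lies 19 mm behind it (grip_point_offset is the distance from the TCP to the grasp point, in m); z points along the fingers, y is the line along which they close (so a half turn about z gives the same grasp; the last joint's range is limited). The gripper opens to 93 mm and grips with 3 to 60 N. Pads are 15 mm wide; open, the fingers measure 128 mm over their backs; the gripper's body (75 mm by 188 mm) begins 65 mm behind the grasp point.
Start: joints at [58.465, 20.094, 94.641, -0, 65.266, -4.847], TCP at [0.247, 0.491, 0.219] pointing down, gripper open.
Joint ranges: [-157.81, 157.81], [-45, 120.19], [0.68, 151.7], [-89.99, 269.99], [4.06, 180], [-164.3, 164.3]. Speed limits (degrees/s): [127.2, 127.2, 159.86, 180, 180, 180].

### API

Orientations are given as a 3x3 rotation matrix whose columns are the frame's x, y, z axes.
In Python, from bench import * gives the robot as it stands.
- The arm moves only by the shell command python3 -m inch 'ROWS' [OPENING]. ROWS is text: rows parted by semicolons, each of 6 numbers parted by spaces: the shift along the tool's x, y, z in m, then the turn, a rotation vector about the tool's x, y, z in rad. A call has 1 to 12 rows; each row is the pose to reach, as a shift and turn from the pose commanded when the call began, along the tool's axes at that moment; what a row does not reach only later rows make up. A row lasts 1/12 s, in which the tool goes at most 41.7 mm and 7.16 degrees, less where a joint would pass 70% of its speed; a pose out of reach is approached as far as the arm can. A call with a gripper value outside its range is refused whole. OPENING is the closure, from -1 (fully open) to 1 (shut), so that 0 is half open, set as the call begins (- or left out, the last holds). The fingers move at their own pace and stop on an object; the grip force is fixed at half the most. Time passes only in rows, so rows that repeat a pose let the fingers close. It gives the time, the measured TCP pose, the force, the opening and the grip force at its end, in the units of the state.
- state(): the state, without advancing time (a new reading comes with each control period).
- camera(name): name is "scene" or "top"; returns a dict with "image" (420x560x3 uint8, red, green, blue), "fx", "fy", "cx", "cy" (pixels), "dist" ([k1, k2, p1, p2, k3] as OpenCV has them; the pictures are not rectified), "position" and "orientation" of the camera in the world. Camera axes: x right, y down, z forward; pixel columns grow to the right and rows downward; lengths in m; the calibration is good to about 2 mm. A picture is of the moment at which its call begins. There is no depth.
- job_done(): hands the job in; it is judged then, once.
The state is a dict: "clock": time; "q": joint angles; "qvel": joint speeds; "tau": joint torques, N m; "eef_pos": TCP position; "ee_rot": TCP orientation; "contact_force": force on the tool from outside, world axes, zero at the start; "ft_torque": the same for the moment, N m; "gripper_width": finger opening in m; "grasp_force": force on a finger pad.
Only numpy, scipy, OpenCV 4.12 (cv2) and the standard library are available. Lean on these libraries where they do the work, as an engineer would, in place of code of your own. Each camera call takes 0.05 s, during which the arm holds its last target. There are 200 camera calls.

## Working session

There is one attempt and no reset: what is moved stays moved. The work goes in short steps, Python scripts to look and compute and a shell command to move; the robot and the scene stay as the last step left them, time stands still between calls to the robot, and variables do not carry over. Pictures are saved under pics/ and viewed, at most 14 in all, crops included, and the job is handed in when it is done.

```bash
mkdir -p pics; ls; python3 - <<'E'
from bench import *
import cv2,numpy as np,pickle
for n in("top","scene"):
    c=camera(n); pickle.dump(c,open(n+"0.pkl","wb"))
    cv2.imwrite(f"pics/{n}0.png",cv2.resize(c["image"][:,:,::-1],(800,600),interpolation=cv2.INTER_CUBIC))
    print(n,c["fx"],c["fy"],c["cx"],c["cy"],c["dist"],c["position"],c["orientation"])
s=state();print(s)
E
```

```text
pics
top 404.84958007130444 404.84958007130444 278.274986728286 211.19195656571355 [-0.0194612  0.         0.         0.         0.       ] [ 0.37407104 -0.0132374   1.05140733] [[-0.0348421  -0.97754404  0.20783087]
 [-0.99938344  0.0331785  -0.0114861 ]
 [ 0.00433266 -0.20810293 -0.97809734]]
scene 388.4779177697861 388.4779177697861 277.54894080963277 203.71867613178537 [-0.0731576  0.         0.         0.         0.       ] [ 0.0881678  -0.36113788  0.80432579] [[ 0.56211843 -0.63780456  0.52652466]
 [-0.8270376  -0.42914875  0.363098  ]
 [-0.00562816 -0.63955977 -0.76872077]]
{'clock': 0.1, 'q': array([ 5.84653518e+01,  2.01218343e+01,  9.46734237e+01, -2.31534399e-05,
        6.52661281e+01, -4.84549144e+00]), 'qvel': array([-0.06800327, -0.12794281, -0.02057808, -0.07375136,  0.03244755,
       -0.12419863]), 'tau': array([ 2.23284951e-03, -4.98027492e+01, -2.85708350e+01,  7.01269205e-02,
        2.38897442e-02, -3.79018587e-06]), 'eef_pos': array([0.24682911, 0.49114984, 0.21814875]), 'ee_rot': array([[-8.93456457e-01,  4.49149470e-01, -5.60038469e-04],
       [ 4.49149810e-01,  8.93455995e-01, -9.13362180e-04],
       [ 9.01335884e-05, -1.06759051e-03, -9.99999426e-01]]), 'contact_force': array([-0.07841809, -0.1423482 ,  0.68447493]), 'ft_torque': array([-0.03394154,  0.02001555, -0.00916768]), 'grasp_force': 0.0, 'gripper_width': 0.09282759876371201}
```

View pics/top0.png

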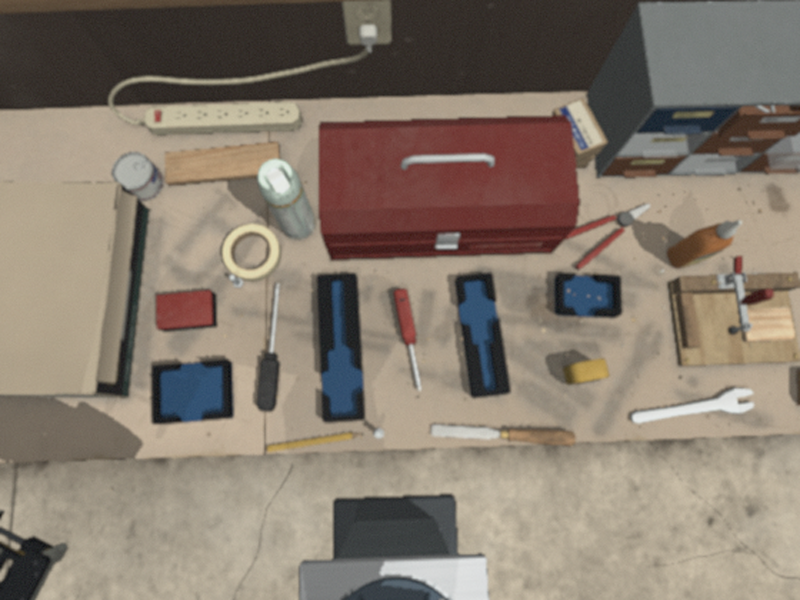

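View pics/scene0.png

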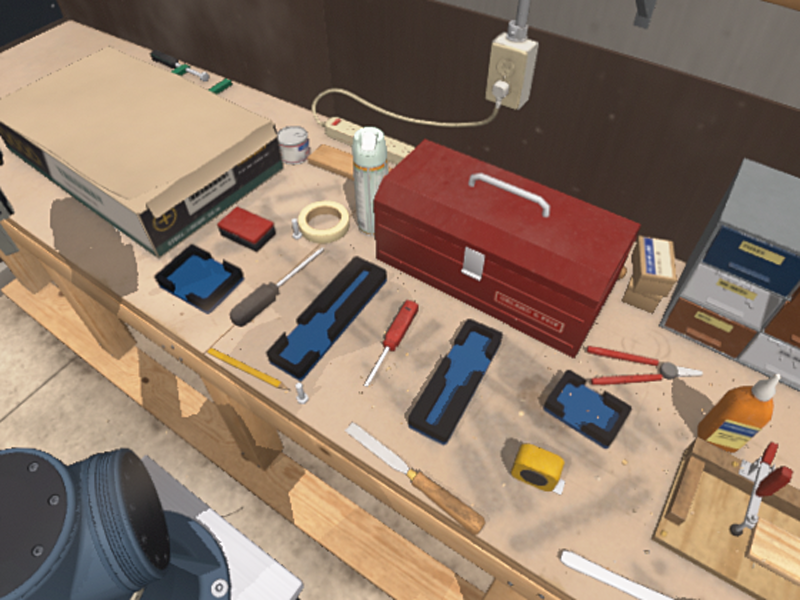

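The top view (800×600) shows, left to right: drill case (185,310), its insert (192,391), and the long driver with its handle at (268,385). Next come the long insert (340,347), the short driver with its handle at (405,315), and the short insert (482,335). The tape insert is at (588,296) and the tape at (587,371), with the hook to the right (seen in the scene view). The arm is clear of all of them.

```bash
cat > h.py <<'E'
from bench import *
import cv2,numpy as np
from scipy.spatial.transform import Rotation as R
def cast(c,px,z):
    K=np.array([[c["fx"],0,c["cx"]],[0,c["fy"],c["cy"]],[0,0,1]])
    u=cv2.undistortPoints(np.float64(px).reshape(-1,1,2),K,np.array(c["dist"]))[:,0]
    d=np.c_[u,np.ones(len(u))]@np.array(c["orientation"]).T
    p=np.array(c["position"]); return (p+d*((z-p[2])/d[:,2])[:,None])[:,:2]
def comp(mask,seed):
    n,l,st,ce=cv2.connectedComponentsWithStats(mask.astype(np.uint8))
    ys,xs=np.nonzero(l); i=np.argmin((xs-seed[0])**2+(ys-seed[1])**2); return l==l[ys[i],xs[i]]
def contour(m):
    return max(cv2.findContours(m.astype(np.uint8),cv2.RETR_EXTERNAL,cv2.CHAIN_APPROX_NONE)[0],key=len)[:,0]
def block(c,m,h):
    """centre, long-axis angle, size of an upright block of height h seen from above"""
    px=contour(m); T=cast(c,px,h); B=cast(c,px,0.); (_,(w,l),a)=cv2.minAreaRect(T.astype(np.float32)*1000)
    if w>l: a+=90
    a=np.radians(a); ax=np.array([[np.cos(a),np.sin(a)],[-np.sin(a),np.cos(a)]]) # rows: short, long
    cam=np.array(c["position"])[:2]@ax.T; t=T@ax.T; b=B@ax.T; ctr=[];size=[]
    for i in(0,1):
        hi=t[:,i].max() if t[:,i].max()>cam[i] else b[:,i].max()
        lo=t[:,i].min() if t[:,i].min()<cam[i] else b[:,i].min()
        ctr.append((hi+lo)/2);size.append(hi-lo)
    return np.array(ctr)@ax, (np.degrees(a)+180)%180-90 , np.array(size)*1000   # angle = dir of short axis (world)
def go(x,y,z,ang):
    """tool-frame shift and turn bringing TCP to x,y,z, pointing down, closing line (tool y) at world angle ang (mod 180)"""
    s=state(); Rc=s["ee_rot"]; best=None
    for k in(0,180):
        a=np.radians(ang+k); Y=np.array([np.cos(a),np.sin(a),0]); Z=np.array([0,0,-1.]); Rt=np.c_[np.cross(Y,Z),Y,Z]
        rv=R.from_matrix(Rc.T@Rt).as_rotvec()
        if best is None or np.linalg.norm(rv)<np.linalg.norm(best): best=rv
    sh=Rc.T@(np.array([x,y,z])-s["eef_pos"])
    print("shift",sh.round(4),"turn",best.round(4),"q6",s["q"].round(1)[5],"pos",s["eef_pos"].round(4))
E
python3 - <<'E'
from h import *
import pickle
c=pickle.load(open("top0.pkl","rb")); im=c["image"]; hsv=cv2.cvtColor(im,cv2.COLOR_RGB2HSV); H,S,V=[hsv[...,i].astype(int) for i in range(3)]
blue=(H>95)&(H<125)&(S>90); dark=V<70; red=((H<8)|(H>172))&(S>120)&(V>50); yel=(H>15)&(H<32)&(S>150)&(V>70)
out=im.copy()//2
ins=blue|dark
def show(m,col): cv2.drawContours(out,[contour(m)],-1,col,1)
for n,s,h in(("drill_ins",(134,274),.028),("long_ins",(238,243),.028),("short_ins",(338,234),.028),("tape_ins",(412,207),.028)):
    m=comp(ins,s); show(m,(255,255,0)); print(n,*block(c,m,h))
    mb=comp(blue,s); p=cast(c,contour(mb),.01); print("   blue floor centroid",cast(c,np.argwhere(mb)[:,::-1],.01).mean(0).round(4))
m=comp(red|dark,(130,217)); show(m,(0,255,0)); print("case",*block(c,m,.036))
m=comp(yel,(411,260)); show(m,(0,255,0)); print("tape",*block(c,m,.062))
for n,m,h in(("sh",comp(red,(284,222)),.013),("lh",comp(dark,(188,269)),.016)):
    show(m,(255,0,255)); p=cast(c,np.argwhere(m)[:,::-1],h); r=cv2.minAreaRect(p.astype(np.float32)*1000); print(n,p.mean(0),r)
cv2.imwrite("pics/m0.png",cv2.resize(out[150:320,90:470,::-1],(800,358),interpolation=cv2.INTER_NEAREST))
E
```

```text
drill_ins [0.44552046 0.34568558] -86.67181587219238 [100.54669997 132.05949926]
   blue floor centroid [0.445  0.3488]
long_ins [0.5173145  0.08220617] 1.9297442436218262 [ 72.60562505 262.19246355]
   blue floor centroid [0.4896 0.0815]
short_ins [ 0.53061706 -0.17378468] 4.695009708404541 [ 65.57512714 219.26623989]
   blue floor centroid [ 0.5475 -0.174 ]
tape_ins [ 0.59621058 -0.37329751] 86.0301513671875 [ 71.82209263 114.68335192]
   blue floor centroid [ 0.5968 -0.3769]
case [0.59110582 0.35993864] -87.05692076683044 [58.102489   92.16006265]Traceback (most recent call last):
  File "<stdin>", line 12, in <module>
  File "h.py", line 11, in comp
    ys,xs=np.nonzero(l); i=np.argmin((xs-seed[0])**2+(ys-seed[1])**2); return l==l[ys[i],xs[i]]
                           ~~~~~~~~~^^^^^^^^^^^^^^^^^^^^^^^^^^^^^^^^^
    return _wrapfunc(a, 'argmin', axis=axis, out=out, **kwds)
    return bound(*args, **kwds)
ValueError: attempt to get argmin of an empty sequence
```

```bash
python3 - <<'E'
from h import *
import pickle
c=pickle.load(open("top0.pkl","rb")); im=c["image"]; hsv=cv2.cvtColor(im,cv2.COLOR_RGB2HSV); H,S,V=[hsv[...,i].astype(int) for i in range(3)]
print(hsv[260,405:420:4].tolist(), hsv[268,187:190].tolist(), hsv[215,283:286].tolist())
dark=V<85; red=((H<8)|(H>172))&(S>120)&(V>50); yel=(H>12)&(H<32)&(S>140)&(V>60)
out=im.copy()//2
def show(m,col): cv2.drawContours(out,[contour(m)],-1,col,1)
m=comp(((H<8)|(H>172))&(S>90)|(V<70),(130,217)); show(m,(0,255,0)); print("case",*block(c,m,.036))
m=comp(yel,(411,260)); show(m,(0,255,0)); print("tape",*block(c,m,.062))
for n,m,h in(("sh",comp(red,(284,222)),.013),("lh",comp(dark,(188,269)),.016)):
    show(m,(255,0,255)); p=cast(c,np.argwhere(m)[:,::-1],h); r=cv2.minAreaRect(p.astype(np.float32)*1000); print(n,p.mean(0),r)
print("tips",cast(c,[(293.5,271.5)],.013),cast(c,[(194.5,199)],.016))
cv2.imwrite("pics/m0.png",cv2.resize(out[150:320,90:470,::-1],(800,358),interpolation=cv2.INTER_NEAREST))
E
```

```text
[[21, 140, 178], [21, 139, 182], [21, 138, 185], [21, 135, 189]] [[10, 11, 68], [15, 7, 73], [0, 4, 69]] [[3, 135, 142], [2, 129, 146], [3, 127, 150]]
case [0.59202389 0.36126113] -87.0252914428711 [60.0792951  94.73904878]
tape [ 0.45632664 -0.35431441] 87.9389877319336 [ -5.73989141 -17.99598663]
sh [ 0.56782616 -0.03665388] ((568.3267211914062, -36.79597473144531), (100.29240417480469, 22.499300003051758), 9.1197509765625)
lh [0.45703943 0.21127135] ((459.7127685546875, 211.09072875976562), (33.4040412902832, 101.17892456054688), 85.18841552734375)
tips [[ 0.43668129 -0.05866836]] [[0.63433848 0.19378758]]
```

View pics/m0.png

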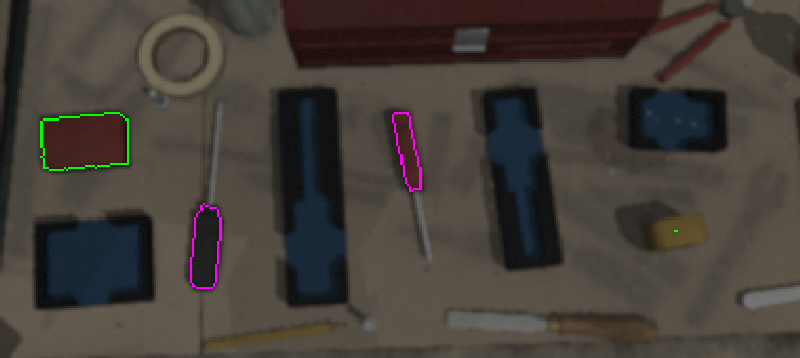

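Block sizes, handle lengths and tip distances all match the given values to within a few mm, and the outlines sit on the parts. Only the tape threshold needs fixing. Next I compute the tape position and the first moves.

```bash
python3 - <<'E'
t=open("h.py").read(); i=t.index("def go("); t=t[:i]+'''def go(x,y,z,ang,frm=None):
    """tool-frame shift and turn bringing TCP to x,y,z pointing down, closing line (tool y) at world angle ang (mod 180)"""
    s=state(); Rc=s["ee_rot"]; p=s["eef_pos"]; now=np.degrees(np.arctan2(Rc[1,1],Rc[0,1]))
    dq1=np.degrees(np.arctan2(y,x)-np.arctan2(p[1],p[0])); c=[]
    for k in range(-2,3):
        d=ang+180*k-now; q6=s["q"][5]+dq1-d
        if abs(d)<178 and abs(q6)<150: c.append((abs(d),d,q6))
    _,d,q6=min(c); a=np.radians(now+d); Y=np.array([np.cos(a),np.sin(a),0]); Z=np.array([0,0,-1.])
    rv=R.from_matrix(Rc.T@np.c_[np.cross(Y,Z),Y,Z]).as_rotvec()
    print("shift",(Rc.T@(np.array([x,y,z])-p)).round(4),"turn",rv.round(4),"q6 after",round(q6,1),"| pos",p.round(4),"w",round(s["gripper_width"],4),"F",round(float(s["grasp_force"]),1),"t",round(s["clock"],2))
'''
open("h.py","w").write(t)
E
python3 - <<'E'
from h import *
import pickle
c=pickle.load(open("top0.pkl","rb")); im=c["image"]; hsv=cv2.cvtColor(im,cv2.COLOR_RGB2HSV); H,S,V=[hsv[...,i].astype(int) for i in range(3)]
m=comp((H>15)&(H<30)&(S>115)&(V>60),(411,258)); print("tape px",m.sum(),contour(m).min(0),contour(m).max(0),*block(c,m,.062))
go(.568,-.037,.12,99.2)
E
```

```text
tape px 370 [395 252] [425 267] [ 0.45447484 -0.35177209] -80.92127418518066 [32.01299686 52.56816436]
shift [-0.5242 -0.3275  0.0985] turn [-1.000e-03 -4.000e-04 -6.264e-01] q6 after -107.8 | pos [0.2468 0.4911 0.2181] w 0.0928 F 0.0 t 0.1
```

```bash
python3 -m inch '-.05 -.03 .01 0 0 -.06;-.524 -.327 .098 0 0 -.626;-.524 -.327 .098 0 0 -.626;-.524 -.327 .098 0 0 -.626;-.524 -.327 .098 0 0 -.626;-.524 -.327 .098 0 0 -.626;-.524 -.327 .098 0 0 -.626;-.524 -.327 .098 0 0 -.626;-.524 -.327 .098 0 0 -.626;-.524 -.327 .098 0 0 -.626;-.524 -.327 .098 0 0 -.626;-.524 -.327 .098 0 0 -.626' -1 && python3 -c "
from h import *
go(.568,-.037,.005,99.2)"
```

```text
clock: 1.1
eef_pos: [0.4937, 0.0861, 0.1431]
ee_rot: [[-0.987, -0.159, -0.0], [-0.159, 0.987, 0.0], [0.0, 0.0, -1.0]]
contact_force: [0.5, 0.8, 0.5]
gripper_width: 0.0931
grasp_force: 0.0
shift [-0.0537 -0.1334  0.1381] turn [ 0.     -0.0002 -0.0005] q6 after -108.3 | pos [0.4937 0.0861 0.1431] w 0.0931 F 0.0 t 1.1
```

```bash
python3 -m inch '-.02 -.05 .02 0 0 0;-.054 -.133 .06 0 0 0;-.054 -.133 .06 0 0 0;-.054 -.133 .06 0 0 0;-.054 -.133 .06 0 0 0;-.054 -.133 .06 0 0 0;-.054 -.133 .06 0 0 0;-.054 -.133 .06 0 0 0' && python3 -c "
from h import *
go(.568,-.037,.005,99.2)
c=camera('top');cv2.imwrite('pics/a.png',cv2.resize(c['image'][120:300,180:420,::-1],(720,540)))"
```

```text
clock: 1.77
eef_pos: [0.5674, -0.0336, 0.084]
ee_rot: [[-0.987, -0.161, 0.0], [-0.161, 0.987, 0.0], [-0.0, 0.0, -1.0]]
contact_force: [-0.6, -0.0, 0.3]
gripper_width: 0.093
grasp_force: 0.0
shift [-0.     -0.0035  0.079 ] turn [0.     0.0003 0.0007] q6 after -107.6 | pos [ 0.5674 -0.0336  0.084 ] w 0.093 F 0.0 t 1.77
```

View pics/a.png

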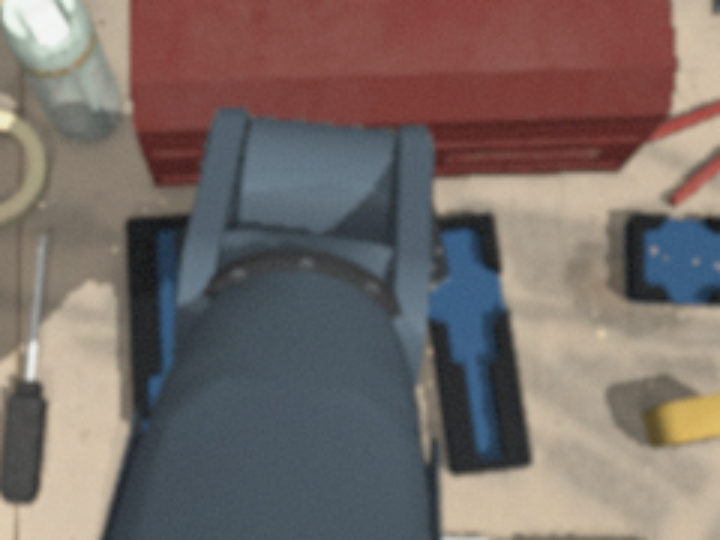

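The arm hides the driver from above, and the tool box is clear ahead of the wrist. I descend, then close.

```bash
python3 -m inch '0 -.001 .02 0 0 0;0 -.003 .04 0 0 0;0 -.003 .06 0 0 0;0 -.003 .072 0 0 0;0 -.003 .079 0 0 0;0 -.003 .079 0 0 0;0 -.003 .079 0 0 0' && python3 -m inch '0 0 0 0 0 0;0 0 0 0 0 0;0 0 0 0 0 0;0 0 0 0 0 0;0 0 0 0 0 0;0 0 0 0 0 0;0 0 0 0 0 0;0 0 0 0 0 0' 1 && python3 -c "
from h import *
go(.5725,-.1704,.075,94.7)"
```

```text
clock: 2.4
eef_pos: [0.5685, -0.0373, 0.0051]
ee_rot: [[-0.987, -0.16, 0.0], [-0.16, 0.987, -0.0], [-0.0, -0.0, -1.0]]
contact_force: [-0.3, -0.2, -0.4]
gripper_width: 0.0932
grasp_force: 0.0
clock: 3.07
eef_pos: [0.5682, -0.0375, 0.0046]
ee_rot: [[-0.987, -0.159, -0.0], [-0.159, 0.987, 0.0], [0.0, 0.0, -1.0]]
contact_force: [0.6, -0.3, -0.6]
gripper_width: 0.0441
grasp_force: 0.0
shift [ 0.0169 -0.1318 -0.0705] turn [ 0.     -0.      0.0781] q6 after -116.0 | pos [ 0.5682 -0.0375  0.0046] w 0.0441 F 0.0 t 3.07
```

Fingers are still closing, so I wait, lift, and look.

```bash
python3 -m inch '0 0 0 0 0 0;0 0 0 0 0 0;0 0 0 0 0 0;0 0 0 0 0 0;0 0 0 0 0 0;0 0 0 0 0 0' 1 && python3 -m inch '0 0 -.015 0 0 0;0 0 -.035 0 0 0;0 0 -.055 0 0 0;0 0 -.07 0 0 0;0 0 -.07 0 0 0;0 0 -.07 0 0 0' && python3 -c "
from h import *
go(.5725,-.1704,.045,94.7)
c=camera('scene');cv2.imwrite('pics/b.png',cv2.resize(c['image'][150:340,200:440,::-1],(720,570)))"
```

```text
clock: 3.57
eef_pos: [0.5681, -0.0375, 0.0045]
ee_rot: [[-0.987, -0.159, -0.0], [-0.159, 0.987, 0.0], [0.0, 0.0, -1.0]]
contact_force: [-0.5, 1.3, -0.6]
gripper_width: 0.0257
grasp_force: 30.0
clock: 4.07
eef_pos: [0.5684, -0.0376, 0.0747]
ee_rot: [[-0.987, -0.159, 0.001], [-0.159, 0.987, -0.0], [-0.001, -0.0, -1.0]]
contact_force: [0.5, 0.0, -1.5]
gripper_width: 0.0259
grasp_force: 30.0
shift [ 0.0171 -0.1318  0.0297] turn [-0.0003  0.001   0.0781] q6 after -116.0 | pos [ 0.5684 -0.0376  0.0747] w 0.0259 F 30.0 t 4.07
```

View pics/b.png

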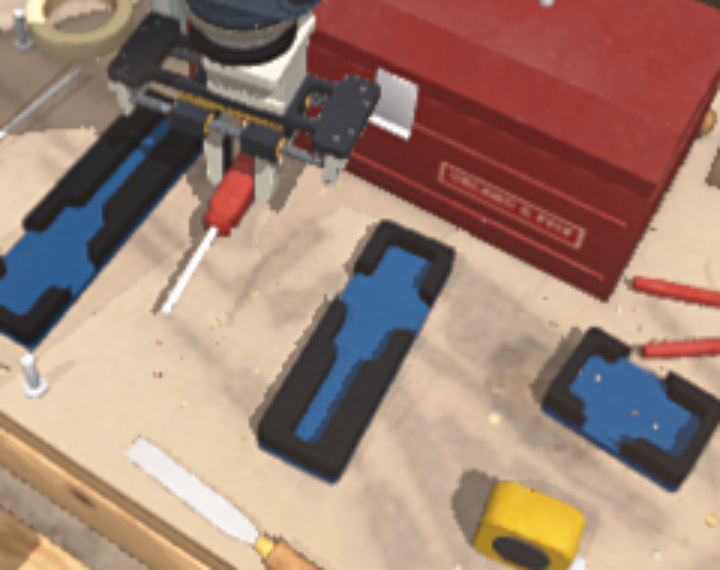

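The driver is held, width 26 mm and force 30 N. Its tip in this view is at crop (165,308), full-frame (255,252.7). I check where along the handle I hold it.

```bash
python3 -c "
from h import *
import numpy as np
c=camera('scene')
for z in(.075,.083): 
  t=cast(c,[(254.7,252.7)],z)[0]; d=np.array([.5684,-.0376])-t; print(t,np.linalg.norm(d),np.degrees(np.arctan2(d[1],d[0])))"
```

```text
[ 0.44279206 -0.05397557] 0.12667088665811693 7.42778462716658
[ 0.43890218 -0.05734484] 0.13099444787083928 8.669254178848279
```

```bash
python3 -m inch '.005 -.015 0 0 0 .02;.012 -.035 0 0 0 .04;.0195 -.06 0 0 0 .06;.0195 -.085 0 0 0 .078;.0195 -.11 0 0 0 .078;.0195 -.125 0 0 0 .078;.0195 -.132 0 0 0 .078;.0195 -.132 0 0 0 .078;.0195 -.132 0 0 0 .078;.0195 -.132 0 0 0 .078' && python3 -c "
from h import *
go(.570,-.1706,.015,94.7)
c=camera('scene');cv2.imwrite('pics/c.png',cv2.resize(c['image'][180:330,250:410,::-1],(640,600)))"
```

```text
clock: 5.0
eef_pos: [0.5697, -0.1697, 0.0742]
ee_rot: [[-0.997, -0.083, -0.001], [-0.083, 0.997, 0.0], [0.001, 0.001, -1.0]]
contact_force: [-0.8, -0.3, -0.5]
gripper_width: 0.0261
grasp_force: 30.0
shift [-0.0002 -0.0009  0.0592] turn [ 0.0005 -0.0007  0.0011] q6 after -115.9 | pos [ 0.5697 -0.1697  0.0742] w 0.0261 F 30.0 t 5.0
```

View pics/c.png

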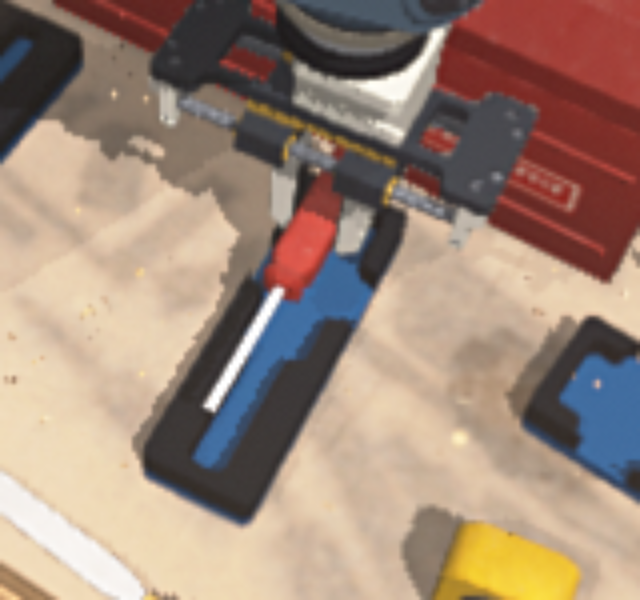

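The driver is over the slot and parallel to it; the offset in the picture is parallax from the height. I lower it, open halfway and lift.

```bash
python3 -m inch '0 -.001 .012 0 0 0;0 -.001 .027 0 0 0;0 -.001 .04 0 0 0;0 -.001 .05 0 0 0;0 -.001 .056 0 0 0;0 -.001 .059 0 0 0;0 -.001 .059 0 0 0;0 -.001 .059 0 0 0;0 -.001 .059 0 0 0' && python3 -m inch '0 0 0 0 0 0;0 0 0 0 0 0;0 0 0 0 0 0;0 0 0 0 0 0;0 0 0 0 0 0' 0 && python3 -m inch '0 0 -.015 0 0 0;0 0 -.035 0 0 0;0 0 -.07 0 0 0;0 0 -.1 0 0 0;0 0 -.1 0 0 0;0 0 -.1 0 0 0' && python3 -c "
from h import *
go(.460,.211,.09,85.2)"
```

```text
clock: 5.8
eef_pos: [0.5704, -0.1721, 0.0159]
ee_rot: [[-0.997, -0.082, 0.001], [-0.082, 0.997, -0.0], [-0.001, -0.0, -1.0]]
contact_force: [1.1, 0.9, -1.1]
gripper_width: 0.0255
grasp_force: 30.0
clock: 6.22
eef_pos: [0.5701, -0.172, 0.0156]
ee_rot: [[-0.997, -0.082, 0.0], [-0.082, 0.997, -0.0], [-0.0, -0.0, -1.0]]
contact_force: [0.4, -0.6, 0.9]
gripper_width: 0.0463
grasp_force: 0.0
clock: 6.72
eef_pos: [0.5709, -0.1722, 0.1171]
ee_rot: [[-0.997, -0.082, 0.003], [-0.082, 0.997, -0.001], [-0.003, -0.001, -1.0]]
contact_force: [1.3, -0.2, 0.3]
gripper_width: 0.0465
grasp_force: 0.0
shift [0.0791 0.3911 0.0263] turn [-0.0012  0.003   0.166 ] q6 after -65.0 | pos [ 0.5709 -0.1722  0.1171] w 0.0465 F 0.0 t 6.72
```

```bash
python3 -m inch '.004 .02 0 0 0 .01;.079 .391 .026 0 0 .166;.079 .391 .026 0 0 .166;.079 .391 .026 0 0 .166;.079 .391 .026 0 0 .166;.079 .391 .026 0 0 .166;.079 .391 .026 0 0 .166;.079 .391 .026 0 0 .166;.079 .391 .026 0 0 .166;.079 .391 .026 0 0 .166;.079 .391 .026 0 0 .166;.079 .391 .026 0 0 .166' -1 && python3 -m inch '0 0 0 0 0 0;0 0 0 0 0 0;0 0 0 0 0 0' &&  python3 -c "
from h import *
go(.460,.211,.007,85.2)
c=camera('top');cv2.imwrite('pics/d.png',cv2.resize(c['image'][150:300,240:440,::-1],(800,600)))
c=camera('scene');cv2.imwrite('pics/d2.png',cv2.resize(c['image'][180:330,250:450,::-1],(800,600)))"
```

```text
clock: 7.72
eef_pos: [0.4578, 0.2128, 0.0883]
ee_rot: [[-0.997, 0.08, -0.002], [0.08, 0.997, -0.001], [0.002, -0.001, -1.0]]
contact_force: [0.6, -0.1, 0.1]
gripper_width: 0.0929
grasp_force: 0.0
clock: 7.97
eef_pos: [0.4596, 0.2099, 0.0893]
ee_rot: [[-0.996, 0.086, -0.0], [0.086, 0.996, -0.0], [0.0, -0.0, -1.0]]
contact_force: [0.4, 0.1, -0.4]
gripper_width: 0.0932
grasp_force: 0.0
shift [-0.0003  0.0011  0.0823] turn [-0.0003 -0.0004 -0.0019] q6 after -65.8 | pos [0.4596 0.2099 0.0893] w 0.0932 F 0.0 t 7.97
```

View pics/d.png

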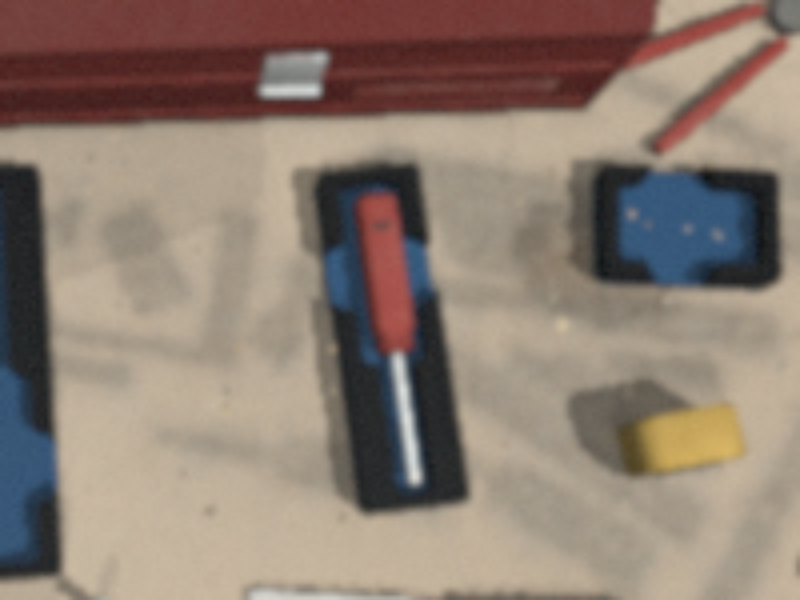

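The short driver lies in its outline: handle around (388,270), tip at (415,485), inside the slot end. Now I grip the long driver.

```bash
python3 -m inch '0 .001 .02 0 0 0;0 .001 .04 0 0 0;0 .001 .06 0 0 0;0 .001 .075 0 0 0;0 .001 .082 0 0 0;0 .001 .082 0 0 0;0 .001 .082 0 0 0' && python3 -m inch '0 0 0 0 0 0;0 0 0 0 0 0;0 0 0 0 0 0;0 0 0 0 0 0;0 0 0 0 0 0;0 0 0 0 0 0;0 0 0 0 0 0;0 0 0 0 0 0;0 0 0 0 0 0;0 0 0 0 0 0;0 0 0 0 0 0;0 0 0 0 0 0' 1 && python3 -m inch '0 0 -.015 0 0 0;0 0 -.035 0 0 0;0 0 -.055 0 0 0;0 0 -.07 0 0 0;0 0 -.07 0 0 0;0 0 -.07 0 0 0' && python3 -c "
from h import *
go(.4533,.0801,.077,91.9)
c=camera('scene');cv2.imwrite('pics/e.png',cv2.resize(c['image'][130:280,100:300,::-1],(800,600)))"
```

```text
clock: 8.65
eef_pos: [0.4596, 0.212, 0.0079]
ee_rot: [[-0.996, 0.084, 0.0], [0.084, 0.996, 0.0], [-0.0, 0.0, -1.0]]
contact_force: [0.2, -0.1, 0.5]
gripper_width: 0.0931
grasp_force: 0.0
clock: 9.65
eef_pos: [0.4593, 0.2122, 0.0075]
ee_rot: [[-0.996, 0.084, -0.0], [0.084, 0.996, -0.0], [0.0, -0.0, -1.0]]
contact_force: [1.0, -0.1, 1.1]
gripper_width: 0.0306
grasp_force: 30.0
clock: 10.15
eef_pos: [0.4595, 0.2123, 0.0776]
ee_rot: [[-0.996, 0.084, 0.001], [0.084, 0.996, 0.0], [-0.001, 0.0, -1.0]]
contact_force: [-0.1, 0.3, -1.7]
gripper_width: 0.0308
grasp_force: 30.0
shift [-0.0049 -0.1323  0.0006] turn [ 0.0004  0.0011 -0.1169] q6 after -87.1 | pos [0.4595 0.2123 0.0776] w 0.0308 F 30.0 t 10.15
```

View pics/e.png

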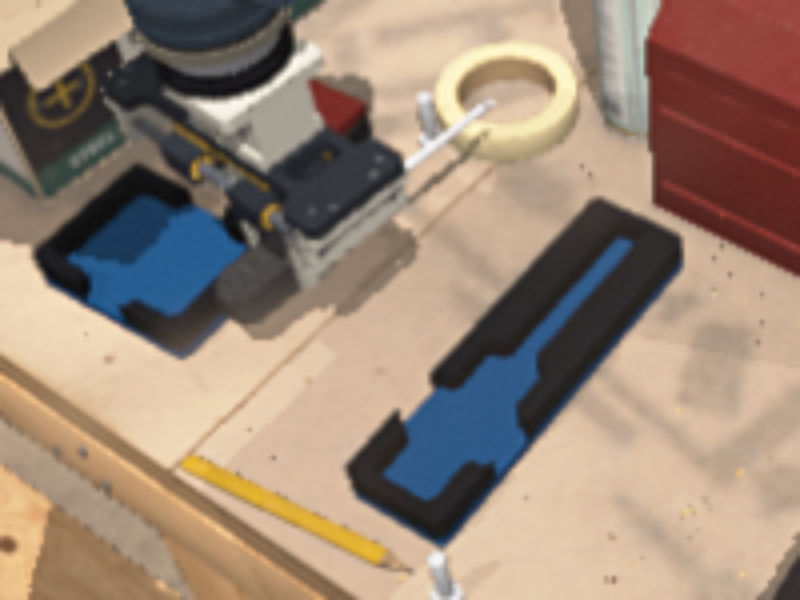

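The driver is held, tip at crop (490,104), full-frame (222.5,156). I work out where along the handle I hold it and carry it over.

```bash
python3 -c "
from h import *
c=camera('scene')
for z in(.078,.086): 
  t=cast(c,[(222.6,155.8)],z)[0]; d=np.array([.4595,.2123])-t; print(t,np.linalg.norm(d),np.degrees(np.arctan2(d[1],d[0])))"
python3 -m inch '0 -.015 0 0 0 -.02;-.002 -.04 0 0 0 -.05;-.004 -.07 0 0 0 -.08;-.005 -.1 0 0 0 -.117;-.005 -.12 0 0 0 -.117;-.005 -.132 0 0 0 -.117;-.005 -.132 0 0 0 -.117;-.005 -.132 0 0 0 -.117;-.005 -.132 0 0 0 -.117' && python3 -c "
from h import *
go(.4533,.0801,.019,91.9)
c=camera('scene');cv2.imwrite('pics/f.png',cv2.resize(c['image'][150:300,150:350,::-1],(800,600)))"
```

```text
[0.64247018 0.20135826] 0.18329705420936154 176.5777486437072
[0.63636491 0.19516273] 0.17769322410415325 174.46562121414527
clock: 11.0
eef_pos: [0.4531, 0.0808, 0.077]
ee_rot: [[-0.999, -0.033, -0.001], [-0.033, 0.999, 0.0], [0.001, 0.0, -1.0]]
contact_force: [1.0, -0.6, -0.4]
gripper_width: 0.0306
grasp_force: 30.0
shift [-0.0003 -0.0007  0.058 ] turn [ 0.0001 -0.0009  0.0001] q6 after -87.7 | pos [0.4531 0.0808 0.077 ] w 0.0306 F 30.0 t 11.0
```

View pics/f.png

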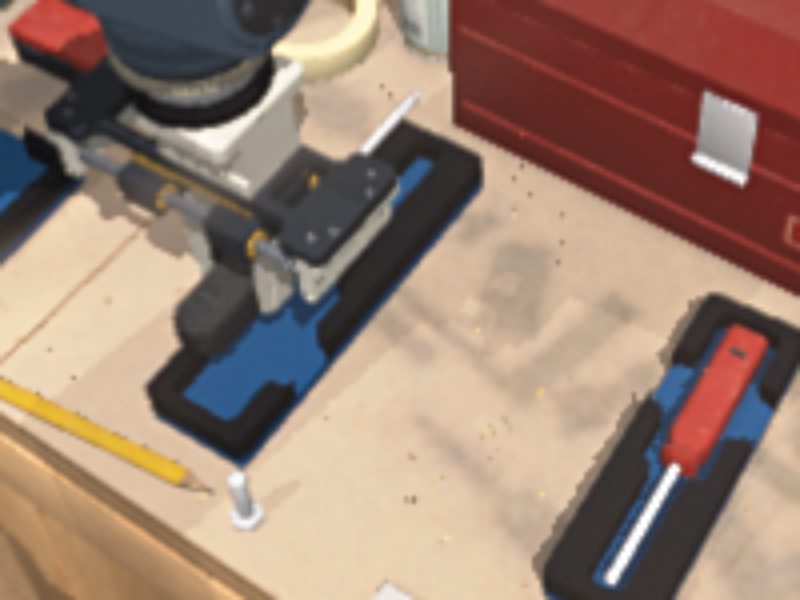

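The hold is within 2 mm of the handle middle and lined up with the slot, and the short driver sits well. I lower, release and lift.

```bash
python3 -m inch '0 -.001 .012 0 0 0;0 -.001 .027 0 0 0;0 -.001 .04 0 0 0;0 -.001 .05 0 0 0;0 -.001 .056 0 0 0;0 -.001 .058 0 0 0;0 -.001 .058 0 0 0;0 -.001 .058 0 0 0;0 -.001 .058 0 0 0' && python3 -m inch '0 0 0 0 0 0;0 0 0 0 0 0;0 0 0 0 0 0;0 0 0 0 0 0;0 0 0 0 0 0' 0 && python3 -m inch '0 0 -.015 0 0 0;0 0 -.035 0 0 0;0 0 -.07 0 0 0;0 0 -.1 0 0 0;0 0 -.1 0 0 0;0 0 -.1 0 0 0' && python3 - <<'E'
from h import *
go(.454,-.352,.13,90)
c=camera("scene")
im=c["image"]; hsv=cv2.cvtColor(im,cv2.COLOR_RGB2HSV); H,S,V=[hsv[...,i].astype(int) for i in range(3)]
c=camera("top"); im=c["image"]; hsv=cv2.cvtColor(im,cv2.COLOR_RGB2HSV); H,S,V=[hsv[...,i].astype(int) for i in range(3)]
for st in(95,105,115):
    m=comp((H>15)&(H<30)&(S>st)&(V>110),(411,258)); px=contour(m)
    r=[cv2.minAreaRect(cast(c,px,z).astype(np.float32)*1000) for z in(.062,.0)]
    print(st,m.sum(),px.min(0),px.max(0),r)
cv2.imwrite('pics/g.png',cv2.resize(im[235:285,375:445,::-1],(800,570),interpolation=cv2.INTER_CUBIC))
E
```

```text
clock: 11.8
eef_pos: [0.4536, 0.0794, 0.0201]
ee_rot: [[-0.999, -0.033, 0.001], [-0.033, 0.999, 0.0], [-0.001, 0.0, -1.0]]
contact_force: [0.1, 0.7, -0.8]
gripper_width: 0.0307
grasp_force: 30.0
clock: 12.22
eef_pos: [0.4534, 0.0793, 0.0197]
ee_rot: [[-0.999, -0.033, 0.0], [-0.033, 0.999, 0.0], [-0.0, -0.0, -1.0]]
contact_force: [0.5, 0.6, 1.0]
gripper_width: 0.0465
grasp_force: 0.0
clock: 12.72
eef_pos: [0.454, 0.0794, 0.1207]
ee_rot: [[-0.999, -0.033, 0.003], [-0.033, 0.999, 0.0], [-0.003, 0.0, -1.0]]
contact_force: [0.2, -0.3, -0.3]
gripper_width: 0.0463
grasp_force: 0.0
shift [ 0.0143 -0.4311 -0.0094] turn [0.0002 0.0031 0.0332] q6 after -133.6 | pos [0.454  0.0794 0.1207] w 0.0463 F 0.0 t 12.72
95 359 [399 251] [425 267] [((453.9705505371094, -347.661865234375), (35.4164924621582, 62.969173431396484), 8.097586631774902), ((458.9774169921875, -368.6181335449219), (37.63584518432617, 66.91509246826172), 8.097561836242676)]
105 344 [399 251] [425 267] [((454.0318298339844, -347.3499450683594), (34.336524963378906, 62.38701248168945), 7.997696399688721), ((459.04248046875, -368.2867126464844), (36.48818588256836, 66.29644775390625), 7.997638702392578)]
115 327 [399 252] [425 267] [((453.9045715332031, -347.14154052734375), (32.646705627441406, 61.86093521118164), 8.972752571105957), ((458.90728759765625, -368.06524658203125), (34.69248962402344, 65.73736572265625), 8.972710609436035)]
```

View pics/g.png

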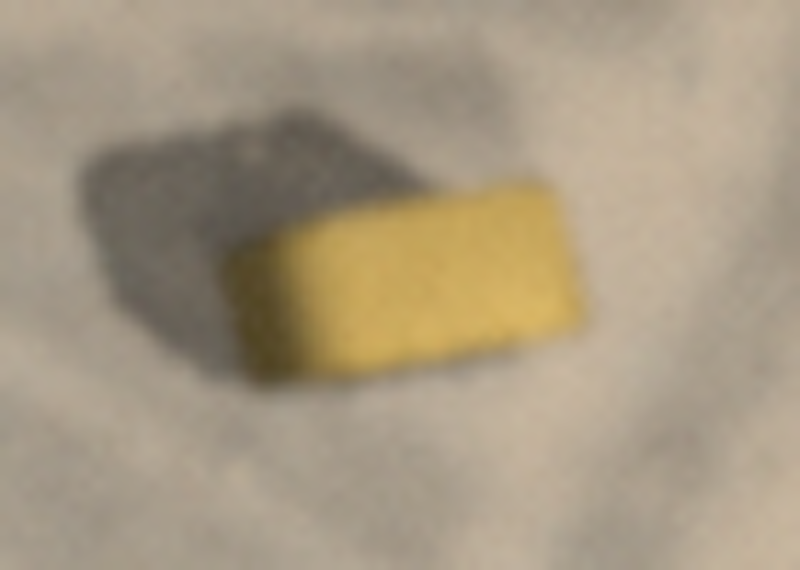

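The picture shows the tape's top from crop (300,·) to (570,·), with its darker left end running down to the bench at (245,320). Cast each end at its own height.

```bash
python3 - <<'E'
from h import *
c=camera("top"); f=lambda u,v:(375+u*70/800,235+v*50/570)
for zr in(.062,.05):
  r=cast(c,[f(572,257)],zr)[0]
  for zl in(0.005,.02):
    l=cast(c,[f(242,318)],zl)[0]; print(zr,zl,r.round(4),l.round(4),((r+l)/2).round(4),np.linalg.norm(r-l).round(4))
s=camera("scene"); im=s["image"]; hsv=cv2.cvtColor(im,cv2.COLOR_RGB2HSV); H,S,V=[hsv[...,i].astype(int) for i in range(3)]
m=comp((H>15)&(H<30)&(S>150)&(V>60),(375,326)); px=contour(m); print("scene px",m.sum(),px.min(0),px.max(0))
for z in(0,.062): print(z,cast(s,px,z).min(0),cast(s,px,z).max(0))
go(.454,-.352,.13,8)
E
```

```text
0.062 0.005 [ 0.4561 -0.3802] [ 0.4498 -0.3249] [ 0.4529 -0.3525] 0.0557
0.062 0.02 [ 0.4561 -0.3802] [ 0.4487 -0.3204] [ 0.4524 -0.3503] 0.0602
0.05 0.005 [ 0.4571 -0.3846] [ 0.4498 -0.3249] [ 0.4534 -0.3548] 0.0602
0.05 0.02 [ 0.4571 -0.3846] [ 0.4487 -0.3204] [ 0.4529 -0.3525] 0.0648
scene px 691 [358 311] [394 343]
0 [ 0.44004029 -0.38415751] [ 0.50682806 -0.31406649]
0.062 [ 0.41291684 -0.38238308] [ 0.47455639 -0.3176949 ]
shift [ 0.0129 -0.431  -0.0116] turn [-0.0017 -0.0017  1.4643] q6 after -51.6 | pos [0.4526 0.0792 0.1184] w 0.0463 F 0.0 t 12.92
```

```bash
python3 -m inch '0 -.02 0 0 0 .06;.013 -.431 -.01 0 0 1.464;.013 -.431 -.01 0 0 1.464;.013 -.431 -.01 0 0 1.464;.013 -.431 -.01 0 0 1.464;.013 -.431 -.01 0 0 1.464;.013 -.431 -.01 0 0 1.464;.013 -.431 -.01 0 0 1.464;.013 -.431 -.01 0 0 1.464;.013 -.431 -.01 0 0 1.464;.013 -.431 -.01 0 0 1.464;.013 -.431 -.01 0 0 1.464' -1 && python3 -c "
from h import *
go(.4535,-.3525,.10,8)"
```

```text
clock: 13.92
eef_pos: [0.4539, -0.3574, 0.1284]
ee_rot: [[-0.158, 0.987, -0.0], [0.987, 0.158, -0.001], [-0.001, -0.0, -1.0]]
contact_force: [0.6, 1.3, 0.3]
gripper_width: 0.0932
grasp_force: 0.0
shift [0.0049 0.0004 0.0284] turn [-0.0002  0.001   0.0194] q6 after -50.4 | pos [ 0.4539 -0.3574  0.1284] w 0.0932 F 0.0 t 13.92
```

```bash
python3 -m inch '.003 0 .01 0 0 .01;.003 0 .028 0 0 .01;.003 0 .028 0 0 .01;.003 0 .028 0 0 .01' && python3 -c "
from h import *
go(.4535,-.3525,.014,8)
c=camera('scene');cv2.imwrite('pics/i.png',cv2.resize(c['image'][240:390,270:470,::-1],(800,600)))"
```

```text
clock: 14.25
eef_pos: [0.4534, -0.3473, 0.1]
ee_rot: [[-0.162, 0.987, -0.003], [0.987, 0.162, 0.003], [0.003, -0.002, -1.0]]
contact_force: [0.9, -0.6, 0.6]
gripper_width: 0.0932
grasp_force: 0.0
shift [-0.0054 -0.0006  0.0859] turn [-0.0023 -0.0029  0.023 ] q6 after -50.5 | pos [ 0.4534 -0.3473  0.1   ] w 0.0932 F 0.0 t 14.25
```

View pics/i.png

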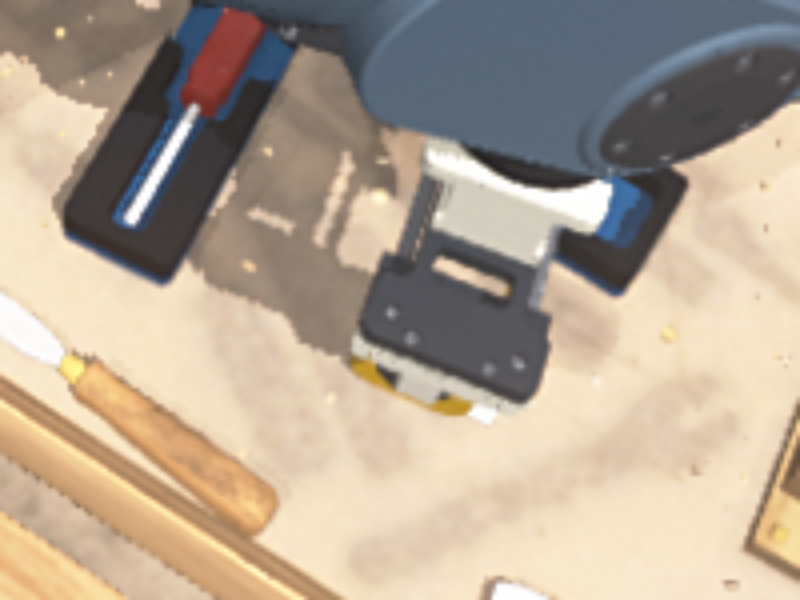

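The finger at (415,385) is centred over the case, which spans (352,365) to (470,410). I correct by 5 mm and go down.

```bash
python3 -m inch '-.002 0 .01 0 0 .01;-.004 0 .03 0 0 .015;-.004 0 .05 0 0 .015;-.004 0 .07 0 0 .015;-.004 0 .082 0 0 .015;-.004 0 .086 0 0 .015;-.004 0 .086 0 0 .015' && python3 -m inch '0 0 0 0 0 0;0 0 0 0 0 0;0 0 0 0 0 0;0 0 0 0 0 0;0 0 0 0 0 0;0 0 0 0 0 0;0 0 0 0 0 0;0 0 0 0 0 0;0 0 0 0 0 0;0 0 0 0 0 0;0 0 0 0 0 0;0 0 0 0 0 0' 1 && python3 -m inch '0 0 -.015 0 0 0;0 0 -.035 0 0 0;0 0 -.055 0 0 0;0 0 -.07 0 0 0;0 0 -.07 0 0 0;0 0 -.07 0 0 0' && python3 -c "
from h import *
a=np.radians(86);print(.5962+.007*np.cos(a),-.3733+.007*np.sin(a))
go(.5967,-.3663,.084,-4)"
```

```text
clock: 14.88
eef_pos: [0.4546, -0.3526, 0.0149]
ee_rot: [[-0.144, 0.99, -0.001], [0.99, 0.144, 0.001], [0.001, -0.001, -1.0]]
contact_force: [0.0, -0.0, -0.1]
gripper_width: 0.0927
grasp_force: 0.0
clock: 15.88
eef_pos: [0.4547, -0.3529, 0.0155]
ee_rot: [[-0.144, 0.99, 0.0], [0.99, 0.144, 0.0], [0.0, 0.0, -1.0]]
contact_force: [0.8, -0.3, -0.8]
gripper_width: 0.034
grasp_force: 30.0
clock: 16.38
eef_pos: [0.4548, -0.3529, 0.0855]
ee_rot: [[-0.144, 0.99, 0.0], [0.99, 0.144, -0.0], [-0.001, 0.0, -1.0]]
contact_force: [-0.8, 0.3, -2.8]
gripper_width: 0.0337
grasp_force: 30.0
0.5966882953162088 -0.36631705164818124
shift [-0.0336  0.1385  0.0016] turn [0.0005 0.0005 0.2138] q6 after -32.2 | pos [ 0.4548 -0.3529  0.0855] w 0.0337 F 30.0 t 16.38
```

The tape is held at 34 mm width. The insert's channel bump lies on the +y side of its block, so the tape keeps its present way round. I carry it over and look.

```bash
python3 -m inch '-.003 .015 0 0 0 .03;-.01 .04 0 0 0 .08;-.018 .07 0 0 0 .14;-.026 .1 0 0 0 .18;-.031 .125 0 0 0 .214;-.0335 .1385 0 0 0 .214;-.0335 .1385 0 0 0 .214;-.0335 .1385 0 0 0 .214;-.0335 .1385 0 0 0 .214' && python3 -c "
from h import *
go(.5967,-.3663,.0265,-4)
c=camera('scene');cv2.imwrite('pics/j.png',cv2.resize(c['image'][200:350,320:520,::-1],(800,600)))"
```

```text
clock: 17.13
eef_pos: [0.5953, -0.3658, 0.0841]
ee_rot: [[0.07, 0.998, -0.002], [0.998, -0.07, 0.001], [0.001, -0.002, -1.0]]
contact_force: [0.2, 0.3, -2.6]
gripper_width: 0.0339
grasp_force: 30.0
shift [-0.0004  0.0016  0.0576] turn [-0.0023 -0.0012 -0.0002] q6 after -31.4 | pos [ 0.5953 -0.3658  0.0841] w 0.0339 F 30.0 t 17.13
```

View pics/j.png

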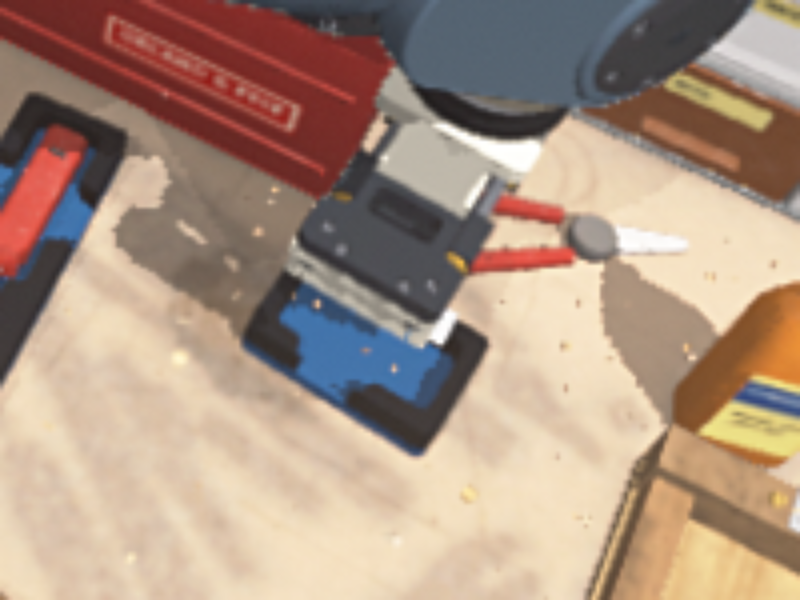

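```bash
python3 -c "
from h import *
c=camera('scene')
for p in((455,318),(425,345)): print(cast(c,[(320+p[0]/4,200+p[1]/4)],.071))
t=c"
```

```text
[[ 0.6025569  -0.40976152]]
[[ 0.57827145 -0.40198369]]
```

The hook's outer corner is at y ≈ -0.410 against -0.413 expected, so the tape fits the cut-out (-0.420 to -0.326). I lower and release.

```bash
python3 -m inch '0 .001 .012 0 0 0;0 .001 .025 0 0 0;0 .001 .036 0 0 0;0 .001 .045 0 0 0;0 .001 .052 0 0 0;0 .001 .056 0 0 0;0 .001 .0575 0 0 0;0 .001 .0575 0 0 0;0 .001 .0575 0 0 0;0 .001 .0575 0 0 0' && python3 -m inch '0 0 0 0 0 0;0 0 0 0 0 0;0 0 0 0 0 0;0 0 0 0 0 0;0 0 0 0 0 0' 0 && python3 -m inch '0 0 -.015 0 0 0;0 0 -.035 0 0 0;0 0 -.07 0 0 0;0 0 -.11 0 0 0;0 0 -.13 0 0 0;0 0 -.13 0 0 0;0 0 -.13 0 0 0' && python3 -c "
from h import *
go(.4,-.1,.17,3)"
```

```text
clock: 18.07
eef_pos: [0.5979, -0.3664, 0.0287]
ee_rot: [[0.07, 0.998, 0.001], [0.998, -0.07, -0.001], [-0.001, 0.001, -1.0]]
contact_force: [-0.5, -0.2, -2.9]
gripper_width: 0.0337
grasp_force: 30.0
clock: 18.48
eef_pos: [0.5977, -0.3663, 0.0282]
ee_rot: [[0.07, 0.998, 0.0], [0.998, -0.07, -0.0], [-0.0, 0.0, -1.0]]
contact_force: [0.1, 0.6, -0.1]
gripper_width: 0.0467
grasp_force: 0.0
clock: 19.07
eef_pos: [0.5981, -0.3665, 0.1603]
ee_rot: [[0.07, 0.998, 0.002], [0.998, -0.07, -0.002], [-0.002, 0.003, -1.0]]
contact_force: [-0.8, 0.8, -1.0]
gripper_width: 0.0461
grasp_force: 0.0
shift [ 0.252  -0.2162 -0.0107] turn [ 0.0025  0.0018 -0.1223] q6 after -20.8 | pos [ 0.5981 -0.3665  0.1603] w 0.0461 F 0.0 t 19.07
```

```bash
python3 -m inch '.02 -.02 0 0 0 -.02;.252 -.216 0 0 0 -.122;.252 -.216 0 0 0 -.122;.252 -.216 0 0 0 -.122;.252 -.216 0 0 0 -.122;.252 -.216 0 0 0 -.122;.252 -.216 0 0 0 -.122;.252 -.216 0 0 0 -.122;.252 -.216 0 0 0 -.122;.252 -.216 0 0 0 -.122' -1 && python3 -m inch '.4 .03 0 0 0 0;.4 .03 0 0 0 0;.4 .03 0 0 0 0;.4 .03 0 0 0 0;.4 .03 0 0 0 0;.4 .03 0 0 0 0;.4 .03 0 0 0 0;.4 .03 0 0 0 0;.4 .03 0 0 0 0;.4 .03 0 0 0 0;.4 .03 0 0 0 0' && python3 -c "
from h import *
go(.592,.361,.10,3)"
```

```text
clock: 19.9
eef_pos: [0.3977, -0.0978, 0.1575]
ee_rot: [[-0.054, 0.999, -0.002], [0.999, 0.054, 0.001], [0.001, -0.002, -1.0]]
contact_force: [0.3, -0.6, -0.0]
gripper_width: 0.0928
grasp_force: 0.0
clock: 20.82
eef_pos: [0.4101, 0.3051, 0.1574]
ee_rot: [[-0.055, 0.998, 0.0], [0.998, 0.055, 0.001], [0.001, 0.001, -1.0]]
contact_force: [0.4, 0.4, -0.8]
gripper_width: 0.0929
grasp_force: 0.0
shift [0.0458 0.1847 0.0575] turn [ 0.0005 -0.0008  0.0025] q6 after 23.1 | pos [0.4101 0.3051 0.1574] w 0.0929 F 0.0 t 20.82
```

```bash
python3 -m inch '.02 .06 0 0 0 0;.046 .185 .03 0 0 0;.046 .185 .057 0 0 0;.046 .185 .057 0 0 0;.046 .185 .057 0 0 0;.046 .185 .057 0 0 0;.046 .185 .057 0 0 0;.046 .185 .057 0 0 0;.046 .185 .057 0 0 0' && python3 -c "
from h import *
go(.592,.361,.009,3)
c=camera('scene');a=cv2.resize(c['image'][110:230,90:250,::-1],(400,300))
b=cv2.resize(c['image'][230:350,320:480,::-1],(400,300))
t=camera('top');d=t['image'][:,:,::-1]
cv2.imwrite('pics/k.png',np.vstack([np.hstack([a,b]),np.hstack([cv2.resize(d[180:300,200:360],(400,300)),cv2.resize(d[170:290,340:500],(400,300))])]))"
```

```text
clock: 21.57
eef_pos: [0.5912, 0.3564, 0.1017]
ee_rot: [[-0.052, 0.999, 0.0], [0.999, 0.052, 0.0], [0.0, 0.001, -1.0]]
contact_force: [-0.4, 0.5, 0.2]
gripper_width: 0.0931
grasp_force: 0.0
shift [0.0046 0.001  0.0927] turn [ 0.0005 -0.0002 -0.0005] q6 after 24.5 | pos [0.5912 0.3564 0.1017] w 0.0931 F 0.0 t 21.57
```

View pics/k.png

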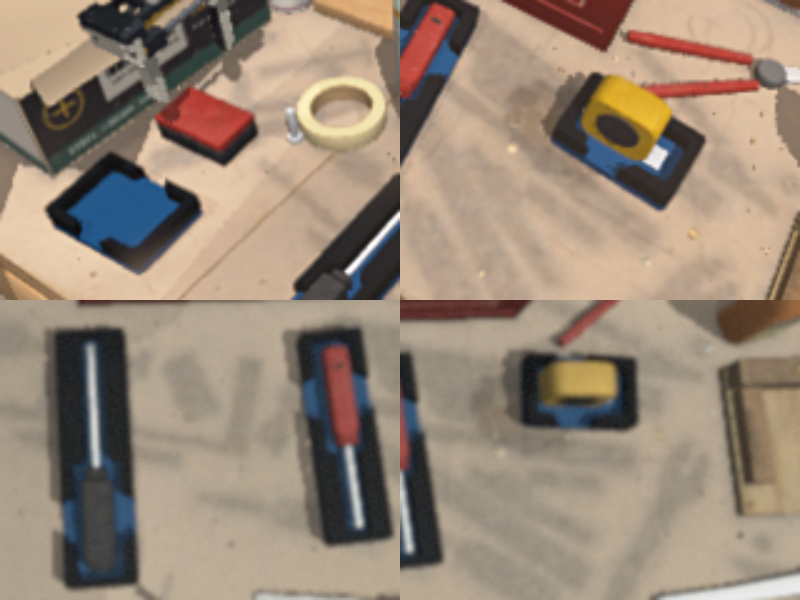

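All three tools are in their outlines, with the tape upright at upper right and its hook inside. The gripper stands over the case with the carton clear beside it. I descend, checking force.

```bash
python3 -m inch '.002 .001 .015 0 0 0;.004 .001 .03 0 0 0;.004 .001 .045 0 0 0;.004 .001 .05 0 0 0;.004 .001 .05 0 0 0' && python3 -m inch '0 0 .01 0 0 0;0 0 .02 0 0 0;0 0 .03 0 0 0;0 0 .038 0 0 0;0 0 .042 0 0 0;0 0 .042 0 0 0;0 0 .042 0 0 0' && python3 -m inch '0 0 0 0 0 0;0 0 0 0 0 0;0 0 0 0 0 0;0 0 0 0 0 0;0 0 0 0 0 0;0 0 0 0 0 0;0 0 0 0 0 0;0 0 0 0 0 0' 1 && python3 -m inch '0 0 -.015 0 0 0;0 0 -.035 0 0 0;0 0 -.055 0 0 0;0 0 -.07 0 0 0;0 0 -.07 0 0 0;0 0 -.07 0 0 0' && python3 -c "
from h import *
go(.4455,.3457,.08,3.3)
c=camera('scene');cv2.imwrite('pics/l.png',cv2.resize(c['image'][100:250,70:270,::-1],(800,600)))"
```

```text
clock: 22.08
eef_pos: [0.5908, 0.3603, 0.0483]
ee_rot: [[-0.052, 0.999, -0.004], [0.999, 0.052, -0.002], [-0.002, -0.004, -1.0]]
contact_force: [0.4, 0.3, -0.0]
gripper_width: 0.093
grasp_force: 0.0
clock: 22.67
eef_pos: [0.5921, 0.3609, 0.009]
ee_rot: [[-0.052, 0.999, -0.0], [0.999, 0.052, -0.0], [-0.0, -0.0, -1.0]]
contact_force: [-0.4, 1.0, 1.0]
gripper_width: 0.0929
grasp_force: 0.0
clock: 23.33
eef_pos: [0.5921, 0.3609, 0.0093]
ee_rot: [[-0.052, 0.999, -0.0], [0.999, 0.052, 0.0], [0.0, -0.0, -1.0]]
contact_force: [-0.5, -1.1, 3.3]
gripper_width: 0.064
grasp_force: 30.0
clock: 23.83
eef_pos: [0.5923, 0.361, 0.0797]
ee_rot: [[-0.052, 0.999, 0.001], [0.999, 0.052, 0.001], [0.0, 0.001, -1.0]]
contact_force: [0.8, -0.5, -4.3]
gripper_width: 0.0637
grasp_force: 30.0
shift [-0.0076 -0.1474 -0.0005] turn [ 0.0011 -0.0005 -0.0056] q6 after 30.7 | pos [0.5923 0.361  0.0797] w 0.0637 F 30.0 t 23.83
```

View pics/l.png

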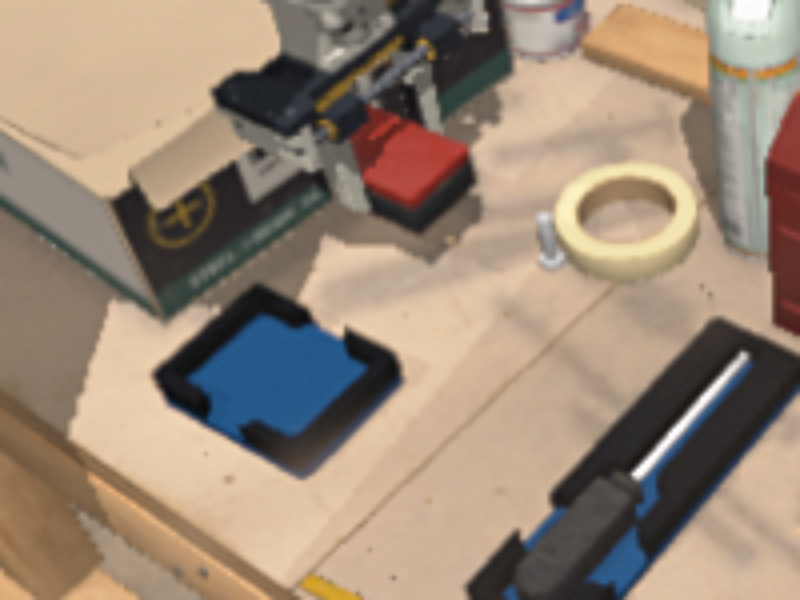

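The case is held flat, lid up. The numbers for the insert agree (block centre and floor centroid), so I carry it over and stop above.

```bash
python3 -m inch '0 -.015 0 0 0 0;-.002 -.04 0 0 0 0;-.004 -.07 0 0 0 0;-.006 -.1 0 0 0 0;-.0075 -.13 0 0 0 -.005;-.0075 -.147 0 0 0 -.005;-.0075 -.147 0 0 0 -.005;-.0075 -.147 0 0 0 -.005;-.0075 -.147 0 0 0 -.005;-.0075 -.147 0 0 0 -.005' && python3 - <<'E'
from h import *
go(.4455,.3457,.0205,3.3)
c=camera("scene"); hsv=cv2.cvtColor(c["image"],cv2.COLOR_RGB2HSV); H,S,V=[hsv[...,i].astype(int) for i in range(3)]
m=comp(((H<8)|(H>172))&(S>120)&(V>60),(140,190)); px=contour(m); p=cast(c,px,.0797-.0093+.036); print("lid px",m.sum(),px.min(0),px.max(0),"x",p.min(0),p.max(0))
E
```

```text
clock: 24.72
eef_pos: [0.4465, 0.3457, 0.0786]
ee_rot: [[-0.056, 0.998, 0.0], [0.998, 0.056, -0.0], [-0.0, 0.0, -1.0]]
contact_force: [-0.4, -0.1, -2.9]
gripper_width: 0.0642
grasp_force: 30.0
shift [ 0.     -0.001   0.0581] turn [ 0.0001  0.     -0.0011] q6 after 29.8 | pos [0.4465 0.3457 0.0786] w 0.0642 F 30.0 t 24.72
lid px 595 [119 158] [152 187] x [0.41287981 0.28492833] [0.48003508 0.38732139]
```

The lid seems centred near y = 0.336 rather than 0.346, so I cross-check with the starting pictures.

```bash
python3 - <<'E'
from h import *
import pickle
def lid(c,seed,z):
    hsv=cv2.cvtColor(c["image"],cv2.COLOR_RGB2HSV); H,S,V=[hsv[...,i].astype(int) for i in range(3)]
    m=comp(((H<8)|(H>172))&(S>120)&(V>60),seed); p=cast(c,contour(m),z); r=cv2.minAreaRect(p.astype(np.float32)*1000); print(np.round(r[0],1),np.round(r[1],1),round(r[2],1),p.min(0).round(4),p.max(0).round(4))
lid(pickle.load(open("scene0.pkl","rb")),(172,160),.036)
lid(pickle.load(open("top0.pkl","rb")),(130,217),.036)
s=camera("scene"); t=camera("top")
lid(s,(140,170),.1054); lid(t,(120,250),.1054)
# insert seen now in scene: blue floor
hsv=cv2.cvtColor(s["image"],cv2.COLOR_RGB2HSV); H,S,V=[hsv[...,i].astype(int) for i in range(3)]
s0=pickle.load(open("scene0.pkl","rb")); hsv=cv2.cvtColor(s0["image"],cv2.COLOR_RGB2HSV); H,S,V=[hsv[...,i].astype(int) for i in range(3)]
m=comp((H>95)&(H<125)&(S>90)|(V<60),(140,194)); print(m.sum(),*block(s0,m,.028))
E
```

```text
[588.9 354.4] [ 67.5 105.5] 3.8 [0.553  0.3015] [0.6247 0.4076]
[588.9 356.5] [63.3 99.4] 3.9 [0.555  0.3053] [0.6212 0.4073]
[446.2 337. ] [ 67.6 100.4] 2.7 [0.4133 0.2859] [0.4817 0.3884]
[473.8 353.5] [0. 0.] 0.0 [0.4738 0.3535] [0.4738 0.3535]
1536 [0.44625985 0.34667232] -87.35569143295288 [ 98.41030761 128.21855302]
```

Both views agree that the case centre was at y ≈ 0.3555, so I hold it about 6 mm off its middle. I shift 7 mm towards +y before lowering. The insert centre is confirmed at (0.446, 0.346).

```bash
python3 -m inch '.003 0 .005 0 0 0;.007 0 .015 0 0 0;.007 0 .025 0 0 0;.007 0 .034 0 0 0;.007 0 .042 0 0 0;.007 0 .05 0 0 0;.007 0 .055 0 0 0;.007 0 .058 0 0 0;.007 0 .058 0 0 0;.007 0 .058 0 0 0' && python3 -m inch '0 0 0 0 0 0;0 0 0 0 0 0;0 0 0 0 0 0' .15; python3 -m inch '0 0 0 0 0 0;0 0 0 0 0 0;0 0 0 0 0 0' -.8
```

```text
clock: 25.7
eef_pos: [0.4454, 0.3528, 0.0212]
ee_rot: [[-0.057, 0.998, 0.0], [0.998, 0.057, 0.0], [0.0, 0.0, -1.0]]
contact_force: [0.1, 0.3, -4.0]
gripper_width: 0.0637
grasp_force: 30.0
clock: 25.95
eef_pos: [0.4455, 0.3528, 0.0214]
ee_rot: [[-0.057, 0.998, 0.001], [0.998, 0.057, 0.0], [0.0, 0.001, -1.0]]
contact_force: [-0.4, -0.4, -4.2]
gripper_width: 0.0638
grasp_force: 30.0
clock: 26.2
eef_pos: [0.4456, 0.3529, 0.0214]
ee_rot: [[-0.057, 0.998, 0.001], [0.998, 0.057, 0.0], [0.0, 0.001, -1.0]]
contact_force: [0.7, -0.2, -0.1]
gripper_width: 0.0794
grasp_force: 0.0
```

```bash
python3 -m inch '0 0 -.015 0 0 0;0 0 -.03 0 0 0;0 0 -.06 0 0 0;0 0 -.1 0 0 0;0 0 -.14 0 0 0;0 0 -.18 0 0 0;0 0 -.2 0 0 0;0 0 -.2 0 0 0' && python3 -m inch '.05 -.05 0 0 0 0;.13 -.2 0 0 0 0;.13 -.2 0 0 0 0;.13 -.2 0 0 0 0;.13 -.2 0 0 0 0;.13 -.2 0 0 0 0;.13 -.2 0 0 0 0;.13 -.2 0 0 0 0;.13 -.2 0 0 0 0;.13 -.2 0 0 0 0' && python3 - <<'E'
from h import *
for n,sd in(("scene",(140,190)),("top",(134,274))):
    c=camera(n); hsv=cv2.cvtColor(c["image"],cv2.COLOR_RGB2HSV); H,S,V=[hsv[...,i].astype(int) for i in range(3)]
    cv2.imwrite(f"pics/fin_{n}.png",c["image"][:,:,::-1])
    red=((H<8)|(H>172))&(S>120)&(V>60); yel=(H>15)&(H<30)&(S>105)&(V>90); blue=(H>95)&(H<125)&(S>90)
    m=comp(red,sd); r=cv2.minAreaRect(cast(c,contour(m),.046).astype(np.float32)*1000); print(n,"lid",r)
    m=comp(red,(338,215) if n=="top" else (330,240)); r=cv2.minAreaRect(cast(c,contour(m),.026).astype(np.float32)*1000); print(" short handle",r)
    m=comp(yel,(412,203) if n=="top" else (415,275)); 
    for z in(.062,.072): print(" tape",z,cv2.minAreaRect(cast(c,contour(m),z).astype(np.float32)*1000))
    m=comp((V<95)&(V>50)&~blue,(239,265) if n=="top" else (205,235)); print(" long blob px",m.sum())
E
```

```text
clock: 26.87
eef_pos: [0.447, 0.3539, 0.2265]
ee_rot: [[-0.057, 0.998, 0.007], [0.998, 0.057, 0.005], [0.004, 0.007, -1.0]]
contact_force: [0.4, 0.5, -0.7]
gripper_width: 0.0837
grasp_force: 0.0
clock: 27.7
eef_pos: [0.2391, 0.4706, 0.2207]
ee_rot: [[-0.056, 0.998, -0.0], [0.998, 0.056, -0.0], [-0.0, -0.0, -1.0]]
contact_force: [0.7, -0.4, -0.2]
gripper_width: 0.0837
grasp_force: 0.0
scene lid ((445.3609313964844, 347.088134765625), (68.467529296875, 103.8244400024414), 4.764047622680664)
 short handle ((572.7418823242188, -172.0636444091797), (112.94014739990234, 27.27400016784668), 4.902818202972412)
 tape 0.062 ((588.3012084960938, -363.0821838378906), (65.39810180664062, 70.1819076538086), 86.0791015625)
 tape 0.072 ((581.5638427734375, -363.05584716796875), (64.51713562011719, 69.23639678955078), 86.07894897460938)
 long blob px 409
top lid ((443.6802673339844, 349.0027770996094), (64.19874572753906, 101.0732192993164), 2.8953399658203125)
 short handle ((570.119140625, -173.8061981201172), (100.50019073486328, 25.924049377441406), 4.10574197769165)
 tape 0.062 ((596.6111450195312, -362.7942199707031), (69.15151977539062, 41.43556213378906), 88.10116577148438)
 tape 0.072 ((594.3619384765625, -359.2611999511719), (68.45262908935547, 41.016746520996094), 88.10120391845703)
 long blob px 497
```

The lid agrees between both views at height 46 mm, centred in the cut-out to about 3 mm with size 64×101 mm. The short handle is also where it should be. The robot is clear, so I hand in.

```bash
python3 -c "
from bench import *
print(job_done())"
```

```text
the job is handed in; nothing more can be done
None
```

I put both screwdrivers, the tape measure (upright) and the drill case (red lid up) into their matching inserts and handed the job in at about 28 s; the hand-in returned no verdict. I checked the drill case and short driver numerically from two views, but the long driver and tape only in the pictures.

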